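# Prop the catch and move the adapter plate to the microscope stage

## Task

Push the square-headed prop, pointed end first, fully home into the gap beside the storage stand's sprung catch and let go, so that the catch stays wedged open. Then lift the adapter plate off the sloping stand by its grip and lower it level onto the microscope stage so that both dowel pins enter its holes, letting go only once it lies flat. Leave the prop in the gap holding the catch open, and do not disturb the other things on the bench.

Things in the scene. Friction and masses are not known exactly. Their poses are not given: they have to be found in the camera images.
- cradle: fixed sloping grey bed of the storage stand. Origin on its surface, under the stored plate's middle, 70 mm above the bench. x points up the slope (away from the robot, rising 25 deg), y level, z square out of the bed. The plate lies on it, its axes parallel to these, against a 9 mm wall at its lower edge (x = -41 mm) and between 6 mm high end guides.
- lip (a point): middle of the catch's lip, which overlaps the plate's upper edge by about 5 mm (underside 10 mm, top 16 mm above the bed, 50 mm long in y): the plate cannot be lifted square off the bed until the catch has opened 6 mm. The catch is a steel bar along y behind the plate's upper edge, reaching from here to the gap.
- gap (a point): point on the bed where the prop's tip must end (axes as the cradle's; 39.5, 100 mm from its origin in x, y). Down the slope a fixed steel block, face 12.5 mm away; up the slope the catch's ear, face 2.5 mm away when shut. Both are 43 mm high, 32 mm long in y, and flare outward by 5 mm over their top 12 mm. The prop goes in square to the bed, pushes the ear 9 mm back and bottoms on the bed.
- catch (a joint): travel of the sprung catch up the slope, m: 0 shut, 0.014 at most, about 0.009 with the prop home. Its spring shuts it with 2.5 to 4.5 N; pushing the prop in takes about 3 to 10 N. It shuts again if let go unpropped.
- prop_mid (a point): centre of the prop, a loose aluminium plug 80 mm tall, 70 g, standing point down in the holder; z points from tip to head, this point 40 mm from the tip. From the tip: 24 mm of cone widening from 5 to 24 mm across, then round, 24 mm across, up to 44 mm, then a square head 32 mm wide (x, y) from 44 to 80 mm, the part to grip (best 64 mm from the tip).
- holder: grey open-topped holder of the prop, fixed, origin under its centre on the bench: a 39 mm square box 52 mm high, 27 mm square inside, on a 70 mm square foot 6 mm high. The prop's tip stands 8 mm above the bench, its head on the rim.
- plate_grip (a point): middle of the adapter plate's grip bar (loose, aluminium, 250 g), 28 mm above the plate's underside; z out along the bar. Plate 80 (x) by 130 (y) by 8 mm; bar 36 (x) by 14 mm (y), rising 40 mm above the plate's top. Two through holes 11.5 mm across at x = 0, y = -50 and +50 mm. The same either way round.
- seat (a point): centre of the top of the fixed black microscope stage (110 by 140 mm), 42 mm above the bench, z up. Steel dowel pins stand on it at x = 0, y = -50 and +50 mm, 8 mm across, 17 mm high, the top 8 mm tapered to 3 mm. The plate's underside comes down onto this point. A column 24 mm thick, with a head on its far side, stands 112 mm away in +x, 195 mm high.
- plate_base (a point): centre of the plate's underside, 28 mm below the grip point along the plate's z; axes as the plate.
- prop_tip (a point): middle of the prop's tip, 40 mm below prop_mid along the prop's z.
- reagent: bystander: amber bottle, 60 mm across, 130 mm high; leave alone
- jar: bystander: low amber jar, 56 mm across, 75 mm high; leave alone
- petri: bystander: white dish 90 mm across, 16 mm high; leave alone
- slidebox: bystander: slide box 85 by 60 by 32 mm; leave alone
- driver: bystander: screwdriver 160 mm long; leave alone
- beaker: bystander: glass beaker 70 mm across, 85 mm high; leave alone
- mouse: bystander: computer mouse 100 by 60 by 30 mm; leave alone
There are look-alikes about, which are no part of the job. Of the things that look like the part that bears plate_grip, the smaller one is meant. Leave any green look-alike of the part that bears prop_mid alone.

How it is judged:
By the outcome, as a careful person would: the job done as asked, in the order asked, and still so for the second after the job is handed in, with the robot touching nothing.
It also fails if it takes over 59 s, if anything falls off the work surface, if the arm or the gripper's body presses on something with over 40 N, if the wrist force passes 120 N, or if a joint passes its speed limit or range.

## Robot

A 6-joint arm with a two-finger parallel gripper is mounted at the origin on the work surface. World frame = base frame: x ahead of the robot, y to its left, z up, the work surface at z = 0. Lengths are in m, angles in rad, forces in N, time in s.
With the tool pointing down it reaches from about 0.3 to 0.775 m from the base axis. Payload 14.6 kg.
Tool frame: the origin (TCP) lies on the centre line of the jaws, within the pads' length; the fingertips stand ctrl.tcp_to_tips ahead of it and the grasp point (between the pads) lies 2 mm behind it (ctrl.tcp_to_tips is the distance from the TCP to the fingertips, in m); z points along the fingers, y is the line along which they close (so a half turn about z gives the same grasp; the last joint's range is limited). The gripper opens to 94 mm and grips with 3 to 60 N. Pads are 16 mm wide; open, the fingers measure 119 mm over their backs; the gripper's body (75 mm by 177 mm) begins 78 mm behind the grasp point.
Start: joints at [1.059, 0.3, 1.521, -0, 1.321, -0.067], TCP at [0.237, 0.496, 0.222] pointing down, gripper open.
Joint ranges: [-3.03, 3.03], [-0.79, 2.21], [0.23, 2.52], [-1.04, 4.18], [0, 3.07], [-2.55, 2.55]. Speed limits (rad/s): [2.22, 2.22, 2.57, 3.14, 3.14, 3.14].

## Interface

Orientations are given as [roll, pitch, yaw] about the fixed x, y, z axes, in that order (R = Rz(yaw) Ry(pitch) Rx(roll)).
In Python, from station import telemetry, viewer, hand_in, ctrl gives the robot as it stands.
- The arm moves only by the tool step_arm, never from a script. Its argument "plan" is a list of rows, each an object of numbers: "dx", "dy", "dz": the shift along the tool's x, y, z scaled (see below); "rx", "ry", "rz": the turn, a rotation vector about the tool's x, y, z scaled (see below); "claw": the closure, from 0 (fully open) to 1 (shut). In form: [{"dx": .., "dy": .., "dz": .., "rx": .., "ry": .., "rz": .., "claw": ..}, ...]. A call has 1 to 10 rows; each row shifts and turns the commanded pose from where the row before left it, along the tool's axes as they then stand; what a row does not reach is not made up. The controller multiplies each number of a shift by 0.1 m and each number of a turn by 90 degrees. A row lasts 1/10 s, in which the tool goes at most 50 mm and 8.59 degrees, less where a joint would pass 70% of its speed; a pose out of reach is approached as far as the arm can. A call with a number of a shift or a turn outside -1 to 1 is refused whole. A call with a gripper value outside its range is refused whole. The fingers move at their own pace and stop on an object; "grip_force" is the grip in N (left out, the last holds). Time passes only in rows, so rows that do not move let the fingers close. It gives the time, the measured TCP pose, the force, the opening and the grip force at its end, in the units of the state.
- telemetry.get_obs(): the state, without advancing time (a new reading comes with each control period).
- viewer.camera(name): name is "scene" or "side" or "wrist"; returns a dict with "img" (384x512x3 uint8, red, green, blue), "z_map" (384x512 float32, m along the optical axis (not along the pixel's ray), 0 where there is no reading), "fx", "fy", "cx", "cy" (pixels), "dist" ([k1, k2, p1, p2, k3] as OpenCV has them; the pictures are not rectified), "R" (3x3) and "t" (3): a world point X has camera coordinates R X + t; the wrist camera has in their place "tool_from_camera" (4x4, takes a point from camera to tool coordinates, whose origin is the TCP and whose axes are the flange's). Camera axes: x right, y down, z forward; pixel columns grow to the right and rows downward; lengths in m; the calibration is good to about 2 mm. A picture is of the moment at which its call begins: read the wrist's pose just before it.
- hand_in(): hands the job in; it is judged then, once.
Trained networks look in a picture, given as the dict that the camera call returned (one of the last four; its "shot" number tells which), for a name from the list of things; names that differ only in an ending like _2 or _b are one class to them, and where a whole thing is asked for, a point or a joint stands for the part that bears it (a point fixed in the world has none). Each returns a list of dicts, best first, with "score" (0 to 1); they miss things now and then, are a little off and sometimes report something else, mostly with a low value. They report only what shows in the picture. A call takes as long as a camera call. They do not tell look-alikes from the thing itself.
- viewer.recognise(target, picture): "rect" ([left, top, right, bottom] in pixels, round what is visible of it).
The state is a dict: "time_s": time; "qpos": joint angles; "joint_vel": joint speeds; "tau": joint torques, N m; "ee_pos": TCP position; "eef_rot": TCP orientation; "force": force on the tool from outside, world axes, zero at the start; "moment": the same for the moment, N m; "grip_width": finger opening in m; "grip_force": force on a finger pad.
Only numpy, scipy, OpenCV 4.12 (cv2) and the standard library are available. Lean on these libraries where they do the work, as an engineer would, in place of code of your own. Each camera call takes 0.05 s, during which the arm holds its last target. There are 200 camera calls.

## Working session

There is one attempt and no reset: what is moved stays moved. The work goes in short steps, Python scripts to look and compute and a tool call to move; the robot and the scene stay as the last step left them, time stands still between calls to the robot, and variables do not carry over. Pictures are saved under pics/ and viewed, at most 10 in all, crops included, and the job is handed in when it is done.

Besides the shell and the picture viewer there is one more tool, called as name(argument=value, ...) on one line, values as JSON. step_arm: Moves the arm, as the interface text tells. Shifts and turns lie within -1 to 1; 1 stands for 0.1 m of shift or 90 degrees of turn. Its arguments: {"type":"object","properties":{"plan":{"type":"array"},"grip_force":{"type":"number"}},"required":["plan"]}

```bash
mkdir -p pics; ls
cat > h.py <<'E'
import numpy as np, cv2
from station import telemetry, viewer, hand_in, ctrl
from scipy.spatial.transform import Rotation as Rn
def pts(c):
    h,w=c["z_map"].shape; u,v=np.meshgrid(np.arange(w),np.arange(h))
    K=np.array([[c["fx"],0,c["cx"]],[0,c["fy"],c["cy"]],[0,0,1.]])
    p=cv2.undistortPoints(np.stack([u,v],-1).reshape(-1,1,2).astype(np.float64),K,np.array(c["dist"],float)).reshape(h,w,2)
    z=c["z_map"].astype(float); P=np.stack([p[...,0]*z,p[...,1]*z,z],-1)
    if "R" in c: W=(P-np.array(c["t"]))@np.array(c["R"])
    else:
        o=c["obs"]; T=np.array(c["tool_from_camera"]); Rt=Rn.from_euler('xyz',o["eef_rot"]).as_matrix()
        W=(P@T[:3,:3].T+T[:3,3])@Rt.T+np.array(o["ee_pos"])
    W[z==0]=np.nan
    return W
def shot(n):
    o=telemetry.get_obs(); c=viewer.camera(n); c["obs"]=o; return c
E
python3 - <<'E'
from h import *
import pickle
print(ctrl.tcp_to_tips, telemetry.get_obs())
ims=[]
names="cradle prop_mid holder plate_grip seat reagent jar petri slidebox driver beaker mouse catch".split()
for n in("scene","side"):
    c=shot(n); W=pts(c); im=c["img"][...,::-1].copy()
    for t in names:
        try: r=viewer.recognise(t,c)
        except Exception as e: print(t,e); continue
        for d in r:
            if d["score"]<.3: continue
            a=np.array(d["rect"]).astype(int); 
            m=W[max(a[1],0):a[3]+1,max(a[0],0):a[2]+1].reshape(-1,3); 
            print(n,t,round(d["score"],2),a,np.nanmedian(m,0).round(3),np.nanmax(m[:,2]).round(3))
            cv2.rectangle(im,a[:2].tolist(),a[2:].tolist(),(0,0,255),1); cv2.putText(im,t[:6],(int(a[0]),int(a[1])-2),0,.35,(255,0,0),1)
    c["W"]=W; pickle.dump({k:v for k,v in c.items()},open(n+".pkl","wb"))
    cv2.imwrite(f"pics/{n}0.png",cv2.resize(im,(800,600),interpolation=cv2.INTER_CUBIC))
E
```

```text
pics
0.017 {'time_s': 0.0, 'qpos': array([ 1.05938307e+00,  3.00479599e-01,  1.52161240e+00, -2.02044463e-05,
        1.32074782e+00, -6.65966573e-02]), 'joint_vel': array([-4.89985575e-05,  5.43031751e-04, -9.82367984e-04, -4.66459775e-04,
       -1.52412103e-03,  1.86970896e-03]), 'tau': array([ 1.44256461e-03, -5.31813705e+01, -3.52733195e+01,  7.09385751e-02,
        2.44765927e-02, -6.71930684e-05]), 'ee_pos': array([0.23653453, 0.49624193, 0.22186842]), 'eef_rot': array([-3.14034695e+00, -6.34694590e-05,  2.69678102e+00]), 'force': array([-0.13298507,  0.03302327, -0.49409877]), 'moment': array([-0.01844428, -0.04572657, -0.01950987]), 'grip_force': 0.0, 'grip_width': 0.09398117574205304}
scene cradle 0.58 [286 205 361 229] [0.579 0.247 0.087] 0.131
scene prop_mid 0.74 [269 164 276 185] [0.354 0.016 0.053] 0.085
scene prop_mid 0.64 [254 177 270 191] [0.455 0.013 0.064] 0.092
scene holder 0.63 [247 188 273 211] [0.464 0.018 0.005] 0.065
scene plate_grip 0.82 [257 246 330 285] [0.759 0.231 0.063] 0.07
scene plate_grip 0.64 [295 197 325 208] [0.493 0.184 0.063] 0.124
scene seat 0.
[... 1158 characters left out ...]
 0.224 0.08 ] 0.128
side plate_grip 0.46 [220 132 288 184] [ 0.638 -0.202  0.026] 0.194
side seat 0.58 [222 132 287 185] [ 0.635 -0.198  0.027] 0.194
side reagent 0.73 [161 278 184 318] [0.57  0.465 0.049] 0.313
side jar 0.74 [193 180 211 200] [0.726 0.015 0.032] 0.084
side jar 0.73 [295 118 310 145] [ 0.507 -0.445  0.048] 0.09
side petri 0.72 [222 190 249 211] [ 0.602 -0.01   0.014] 0.027
side slidebox 0.65 [182 210 247 283] [0.55  0.24  0.049] 0.5
side beaker 0.78 [292 116 310 145] [ 0.516 -0.459  0.034] 0.09
side beaker 0.58 [206 223 240 261] [0.524 0.228 0.082] 0.124
side mouse 0.49 [327 139 353 156] [ 0.339 -0.438  0.026] 0.604
side catch 0.56 [190 225 218 263] [0.564 0.267 0.096] 0.136
```

View pics/scene0.png

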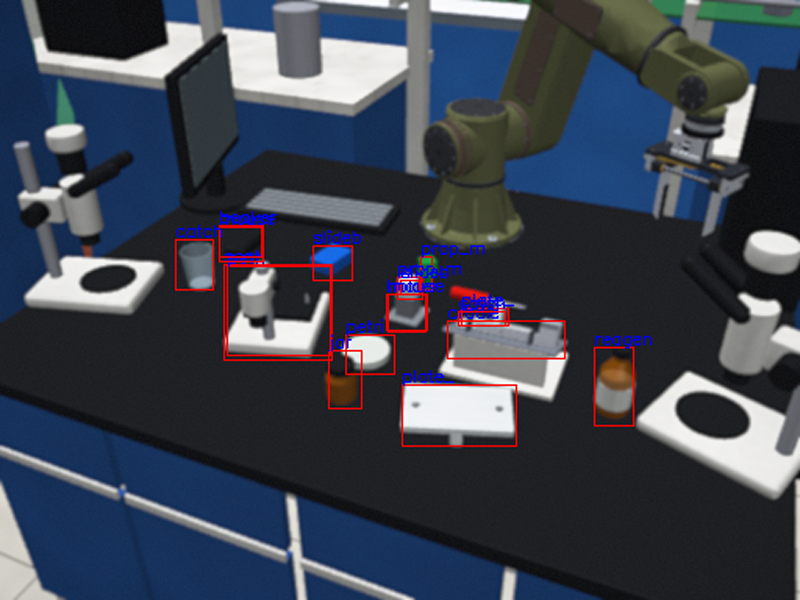

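View pics/side0.png

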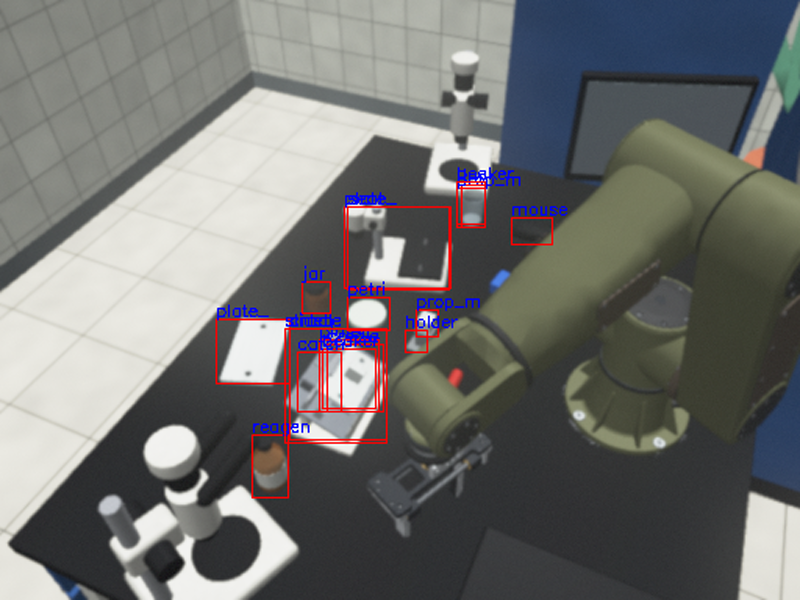

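The small plate is on the sloping stand at scene px (480,315) and the grey holder is at (407,310). The target stage is at (275,310). The larger white plate at (458,410) and the green prop at (427,262) are decoys.

```bash
cat >> h.py <<'E'
def go(p,R=None,yaw=None,n=None):
    "print rows (tool axes, interface units) from the measured pose to p,R"
    o=telemetry.get_obs(); R0=Rn.from_euler('xyz',o["eef_rot"])
    R=R if R is not None else (Rn.from_euler('xyz',[np.pi,0,yaw]) if yaw is not None else R0)
    d=np.array(p)-o["ee_pos"]; rv=(R0.inv()*R).as_rotvec()
    n=n or int(max(np.ceil(np.linalg.norm(d)/.048),np.ceil(np.degrees(np.linalg.norm(rv))/8.4),1))
    from scipy.spatial.transform import Slerp
    # constant turn per row; shift expressed in tool axes as they stand at each row
    r=rv/n/(np.pi/2); print("n",n,"turn/row",r.round(4),"total rel(tool)",R0.inv().apply(d).round(4))
    for k in range(n): print((Rn.from_rotvec(rv*k/n).inv().apply(R0.inv().apply(d/n))/.1).round(3))
E
python3 - <<'E'
from h import *
c=shot("wrist"); print(np.array(c["tool_from_camera"]).round(4),c["fx"],c["cx"],c["cy"])
go([0.50,0.13,0.34],yaw=np.pi/2)
E
```

```text
[[ 5.000e-04 -9.596e-01 -2.814e-01  8.270e-02]
 [ 1.000e+00  6.000e-04 -4.000e-04 -1.900e-03]
 [ 5.000e-04 -2.814e-01  9.596e-01 -1.620e-01]
 [ 0.000e+00  0.000e+00  0.000e+00  1.000e+00]] 308.72768134208866 254.248004114578 189.3634479648319
n 10 turn/row [-0.     -0.      0.0717] total rel(tool) [-0.3954 -0.2175 -0.1176]
[-0.395 -0.217 -0.118]
[-0.417 -0.172 -0.118]
[-0.434 -0.124 -0.118]
[-0.445 -0.074 -0.118]
[-0.451 -0.024 -0.118]
[-0.45   0.027 -0.118]
[-0.445  0.078 -0.118]
[-0.433  0.127 -0.118]
[-0.416  0.175 -0.118]
[-0.394  0.221 -0.118]
```

step_arm(plan=[{"dx":-0.39,"dy":-0.22,"dz":-0.12,"rz":0.072},{"dx":-0.41,"dy":-0.17,"dz":-0.12,"rz":0.072},{"dx":-0.43,"dy":-0.12,"dz":-0.12,"rz":0.072},{"dx":-0.44,"dy":-0.07,"dz":-0.12,"rz":0.072},{"dx":-0.44,"dy":-0.02,"dz":-0.12,"rz":0.072},{"dx":-0.44,"dy":0.03,"dz":-0.12,"rz":0.072},{"dx":-0.43,"dy":0.08,"dz":-0.12,"rz":0.072},{"dx":-0.42,"dy":0.13,"dz":-0.12,"rz":0.072},{"dx":-0.4,"dy":0.17,"dz":-0.12,"rz":0.072},{"dx":-0.3,"dy":0.22,"dz":-0.12,"rz":0.07}])

```text
$.plan[0]: bad value
```

step_arm(plan=[{"dx":0},{"dx":0}])

```text
$.plan[0]: bad value
```

Run:
```python
from h import *
import pickle
c=shot("wrist"); W=pts(c); c["W"]=W; pickle.dump(c,open("w1.pkl","wb"))
o=c["obs"]; print(o["ee_pos"],o["eef_rot"],o["time_s"])
im=c["img"][...,::-1].copy()
for t in "cradle prop_mid holder plate_grip catch".split():
    for d in viewer.recognise(t,c)[:3]: print(t,round(d["score"],2),np.array(d["rect"]).astype(int))
cv2.imwrite("pics/w1.png",cv2.resize(im,(800,600),interpolation=cv2.INTER_CUBIC))
```

```text
[0.23664865 0.49648232 0.222456  ] [-3.14158830e+00 -2.04421052e-05  2.69676841e+00] 1.45
cradle 0.63 [204 373 237 382]
```

View pics/w1.png

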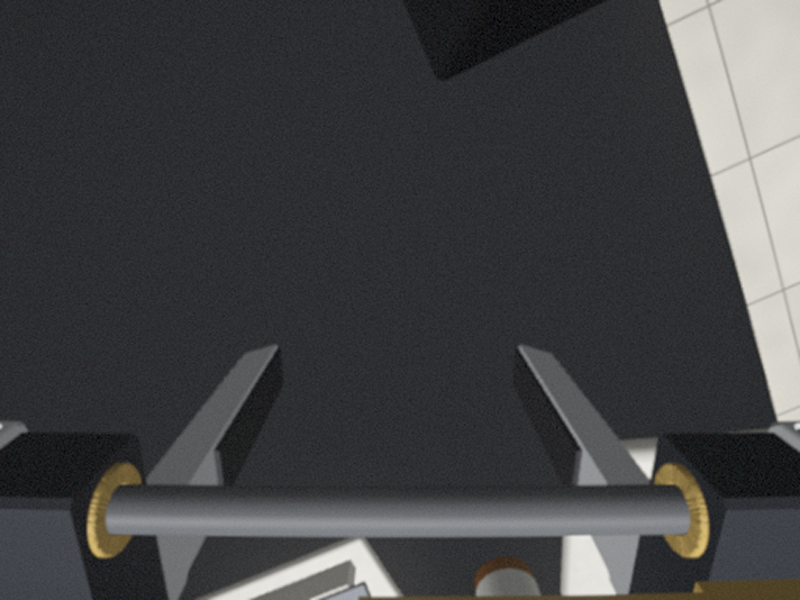

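The move was refused because each row needs every key. The picture shows bare bench from the start pose, with the fingers at the lower centre, so the camera sees well only toward tool +x.

step_arm(plan=[{"dx":-0.39,"dy":-0.22,"dz":-0.12,"rx":0,"ry":0,"rz":0.072,"claw":0},{"dx":-0.41,"dy":-0.17,"dz":-0.12,"rx":0,"ry":0,"rz":0.072,"claw":0},{"dx":-0.43,"dy":-0.12,"dz":-0.12,"rx":0,"ry":0,"rz":0.072,"claw":0},{"dx":-0.44,"dy":-0.07,"dz":-0.12,"rx":0,"ry":0,"rz":0.072,"claw":0},{"dx":-0.44,"dy":-0.02,"dz":-0.12,"rx":0,"ry":0,"rz":0.072,"claw":0},{"dx":-0.44,"dy":0.03,"dz":-0.12,"rx":0,"ry":0,"rz":0.072,"claw":0},{"dx":-0.43,"dy":0.08,"dz":-0.12,"rx":0,"ry":0,"rz":0.072,"claw":0},{"dx":-0.42,"dy":0.13,"dz":-0.12,"rx":0,"ry":0,"rz":0.072,"claw":0},{"dx":-0.42,"dy":0.17,"dz":-0.12,"rx":0,"ry":0,"rz":0.072,"claw":0},{"dx":-0.4,"dy":0.22,"dz":-0.12,"rx":0,"ry":0,"rz":0.07,"claw":0}])

```text
time_s: 2.75
ee_pos: [0.497, 0.1332, 0.3432]
eef_rot: [3.141, -0.0, 1.564]
force: [0.2, 1.3, 0.3]
grip_width: 0.0938
grip_force: 0.0
```

step_arm(plan=[{"dx":-0.45,"dy":0,"dz":0,"rx":0,"ry":0,"rz":0,"claw":0},{"dx":0,"dy":0,"dz":0,"rx":0,"ry":0,"rz":0,"claw":0},{"dx":0,"dy":0,"dz":0,"rx":0,"ry":0,"rz":0,"claw":0}])

```text
time_s: 3.05
ee_pos: [0.4963, 0.0893, 0.3425]
eef_rot: [3.142, -0.0, 1.567]
force: [-0.7, 0.0, 0.3]
grip_width: 0.0941
grip_force: 0.0
```

Run:
```python
from h import *
import pickle
c=shot("wrist"); W=pts(c); c["W"]=W; pickle.dump(c,open("w1.pkl","wb"))
o=c["obs"]; print(o["ee_pos"],o["eef_rot"],o["time_s"],o["qpos"])
cv2.imwrite("pics/w2.png",cv2.resize(c["img"][...,::-1],(800,600),interpolation=cv2.INTER_CUBIC))
```

```text
[0.49625731 0.08928292 0.34248494] [ 3.14150822e+00 -1.51353487e-04  1.56724215e+00] 3.05 [1.05286428e-01 1.31972437e-01 1.44931255e+00 1.41294021e-04
 1.56020729e+00 1.08839120e-01]
```

View pics/w2.png

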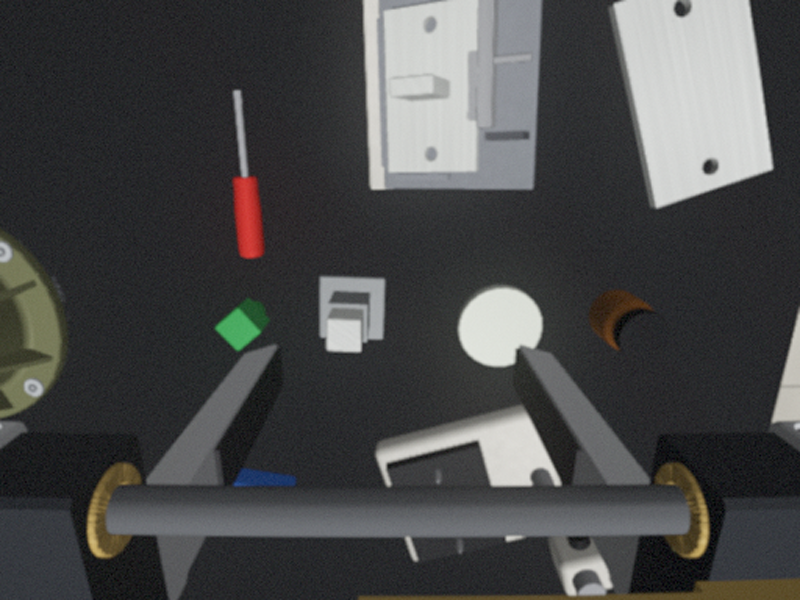

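The prop in its holder is at px (345,325) and the plate on the cradle spans (385–478, 0–175), with holes at (430,24) and (431,154). The lip is near (478,85). The stage is partly hidden at (440,500). The gap lies above the top edge of the frame.

Run:
```python
from h import *
import pickle
c=pickle.load(open("w1.pkl","rb")); W=c["W"]; im=c["img"].astype(int)
def rect(m,z=None):
    p=W[m]; r=cv2.minAreaRect((p[:,:2]*1000).astype(np.float32)); print("n",len(p),"rect mm",np.round(r[0],1),np.round(r[1],1),round(r[2],2),"z",np.median(p[:,2]).round(4))
X,Y,Z=W[...,0],W[...,1],W[...,2]
near=(abs(X-.455)<.06)&(abs(Y-.015)<.06)
for lo,hi in((.082,.1),(.045,.06),(.003,.012)): rect(near&(Z>lo)&(Z<hi))
# cradle plate: white bright pixels in its image box
v,u=np.mgrid[0:384,0:512]
box=(u>250)&(u<302)&(v>2)&(v<108)&np.isfinite(X)&(Z>.05)
A=W[box]; 
from numpy.linalg import lstsq,svd
best=None; rng=np.random.default_rng(0)
for i in range(400):
    q=A[rng.choice(len(A),3,False)]; n=np.cross(q[1]-q[0],q[2]-q[0]); 
    if np.linalg.norm(n)<1e-6: continue
    n/=np.linalg.norm(n); n*=np.sign(n[2]); s=abs((A-q[0])@n)<.0015
    if best is None or s.sum()>best.sum(): best=s
q=A[best]; m=q.mean(0); n=svd(q-m,full_matrices=False)[2][2]; n*=np.sign(n[2])
print("plane n",n.round(4),"tilt",np.degrees(np.arccos(n[2])).round(2),"yaw of -n_xy",np.degrees(np.arctan2(-n[1],-n[0])).round(2),m.round(4),best.sum())
yb=np.cross(n,[1,0,0]); 
h=np.array([-n[0],-n[1],0]);h/=np.linalg.norm(h); y=np.cross([0,0,1],h); x=np.cross(y,n)
mm=np.full(X.shape,False); mm[box]=best
# in-plane coordinates
P2=np.stack([(q-m)@x,(q-m)@y],-1).astype(np.float32)*1000
r=cv2.minAreaRect(P2); print("inplane",r, "centre",(m+(x*r[0][0]+y*r[0][1])/1000).round(4))
print(np.percentile(P2,[1,50,99],0))
# holes / dark blobs pixel
g=c["img"].mean(-1)
for (hu,hv) in((275,15),(276,98)):
    s=np.s_[hv-9:hv+10,hu-9:hu+10]; k=g[s]<g[s].max()*.75
    cc=np.argwhere(k).mean(0)+[hv-9,hu-9]; K=np.array([[c["fx"],0,c["cx"]],[0,c["fy"],c["cy"]],[0,0,1.]])
    d=cv2.undistortPoints(np.array([[[cc[1],cc[0]]]],float),K,np.array(c["dist"])).ravel(); d=np.array([d[0],d[1],1])
    o=c["obs"];T=c["tool_from_camera"];R=Rn.from_euler('xyz',o["eef_rot"]).as_matrix()
    C=R@T[:3,3]+o["ee_pos"]; D=R@T[:3,:3]@d; t=((m-C)@n)/(D@n); print("hole",k.sum(),cc,(C+t*D).round(4))
# bar top: points above the plane 35-45mm
hgt=(W-m)@n; b=(abs(hgt-.04)<.004)&(u>240)&(u<300)&(v<80)&(v>30); pb=W[b]; print("bar",b.sum(),np.nanmedian(pb,0),(np.nanmax(pb,0)+np.nanmin(pb,0))/2, np.nanmedian(hgt[b]))
```

```text
n 488 rect mm [445.1  10.3] [32.3 31.8] 87.18 z 0.0877
n 187 rect mm [445.1  10.2] [39.6 39. ] 86.8 z 0.0518
n 842 rect mm [445.4  10.7] [69.3 69.2] 87.44 z 0.0059
plane n [-0.4251 -0.0116  0.9051] tilt 25.17 yaw of -n_xy 1.56 [0.5234 0.223  0.0776] 4190
inplane ((-0.02854156494140625, 0.693450927734375), (129.579833984375, 72.72862243652344), 87.89896392822266) centre [0.5234 0.2237 0.0775]
[[-3.61565001e+01 -6.29657949e+01]
 [ 1.54929608e+00  2.53521949e-02]
 [ 3.29382092e+01  6.15654717e+01]]
hole 41 [ 15.3902439  275.41463415] [0.5219 0.2709 0.0775]
hole 35 [ 98.45714286 275.68571429] [0.5238 0.1706 0.077 ]
bar 372 [0.5068523  0.2203758  0.11357657] [0.50663934 0.22066634 0.11240667] 0.03978079968191389
```

Prop, holder and cradle fit their known sizes well. A closer look at the gap next.

step_arm(plan=[{"dx":0.45,"dy":0.1,"dz":0.3,"rx":0,"ry":0,"rz":0,"claw":0},{"dx":0.45,"dy":0.1,"dz":0.2,"rx":0,"ry":0,"rz":0,"claw":0},{"dx":0.3,"dy":0.1,"dz":0.1,"rx":0,"ry":0,"rz":0,"claw":0},{"dx":0,"dy":0,"dz":0,"rx":0,"ry":0,"rz":0,"claw":0},{"dx":0,"dy":0,"dz":0,"rx":0,"ry":0,"rz":0,"claw":0}])

```text
time_s: 3.6
ee_pos: [0.5249, 0.2068, 0.285]
eef_rot: [-3.141, 0.0, 1.572]
force: [-0.6, 0.3, -0.1]
grip_width: 0.0939
grip_force: 0.0
```

Run:
```python
from h import *
import pickle
c=shot("wrist"); W=pts(c); c["W"]=W; pickle.dump(c,open("w2.pkl","wb"))
o=c["obs"]; print(o["ee_pos"],o["eef_rot"],o["time_s"])
cy=np.radians(1.0);t=np.radians(25)
x=np.array([np.cos(t)*np.cos(cy),np.cos(t)*np.sin(cy),np.sin(t)]);y=np.array([-np.sin(cy),np.cos(cy),0]);n=np.cross(x,y)
O=np.array([.5265,.2206,.070]); D=W-O; L=np.stack([D@x,D@y,D@n],-1)*1000
g=c["img"].mean(-1)
# plate-hole & bar check, plus rasterised height map around gap, local frame
m=(abs(L[...,0]-40)<60)&(abs(L[...,1]-100)<35)&(abs(L[...,2])<60)
print("tops z~43:"); q=L[m&(abs(L[...,2]-43)<2.5)]
for s,nm in((q[:,0]<33,"block"),(q[:,0]>33,"ear")):
    e=q[s]; print(nm,len(e),np.percentile(e,[1,50,99],0).round(1).tolist())
for yy in range(84,118,6):
    k=m&(abs(L[...,1]-yy)<1.2); e=L[k]; e=e[np.argsort(e[:,0])]; print(yy,[(round(a,1),round(b,1)) for a,_,b in e if 5<a<70][::2])
b=(abs(L[...,2]-48)<3)&(abs(L[...,1])<15)&(abs(L[...,0])<30); print("bar",np.percentile(L[b],[1,50,99],0).round(1).tolist())
p=(abs(L[...,2]-8)<1.5)&(abs(L[...,1])<75)&(abs(L[...,0])<60); e=L[p]; print("plate",np.percentile(e,[.5,50,99.5],0).round(1).tolist())
cv2.imwrite("pics/w3.png",cv2.resize(c["img"][...,::-1],(800,600),interpolation=cv2.INTER_CUBIC))
```

```text
[0.5249128  0.20683365 0.28495927] [-3.14084163e+00  3.08211519e-04  1.57168483e+00] 3.6
tops z~43:
block 201 [[15.0, 85.5, 40.5], [19.2, 101.7, 42.2], [22.2, 116.4, 44.0]]
ear 232 [[45.1, 85.4, 40.6], [48.4, 101.8, 42.0], [51.7, 117.0, 43.9]]
84 [(np.float64(5.5), np.float64(0.1)), (np.float64(6.5), np.float64(-0.3)), (np.float64(7.8), np.float64(-0.2)), (np.float64(9.0), np.float64(-0.5)), (np.float64(10.4), np.float64(-0.1)), (np.float64(11.7), np.float64(0.1)), (np.float64(12.7), np.float64(-0.4)), (np.float64(14.5), np.float64(0.8)), (np.float64(14.8), np.float64(1.6)), (np.float64(15.6), np.float64(30.7)), (np.float64(16.9), np.float64(0.7)), (np.float64(17.8), np.float64(-0.0)), (np.float64(19.6), np.float64(1.4)), (np.float64(20.3), np.float64(0.1)), (np.float64(21.5), np.float64(0.1)), (np.float64(22.1), np.float64(1.5)), (np.float64(23.0), np.float64(0.8)), (np.float64(23.6), np.float64(-1.0)), (np.float64(24.5), np.float64(1.3)), (np.float64(26.0), np.float64(2.2)), (np.float64(26.6), np.float64(0.5)), (np.float64(28.0), np.float64(1.1)), (np.float64(28.9), np.float64(0.4)
[... 16322 characters left out ...]
.float64(1.5)), (np.float64(56.9), np.float64(0.0)), (np.float64(58.2), np.float64(0.8)), (np.float64(58.5), np.float64(2.0)), (np.float64(59.2), np.float64(0.4)), (np.float64(60.1), np.float64(0.2)), (np.float64(60.4), np.float64(0.9)), (np.float64(61.3), np.float64(0.4)), (np.float64(62.3), np.float64(-0.0)), (np.float64(62.4), np.float64(0.3)), (np.float64(63.8), np.float64(1.4)), (np.float64(65.0), np.float64(2.0)), (np.float64(65.8), np.float64(1.1)), (np.float64(66.7), np.float64(0.6)), (np.float64(67.7), np.float64(0.3)), (np.float64(68.9), np.float64(0.5))]
bar [[-18.8, -5.9, 45.4], [0.3, 1.4, 47.9], [16.7, 7.8, 49.7]]
plate [[-47.4, -67.3, 6.5], [-0.2, 13.0, 8.1], [53.2, 71.1, 9.5]]
```

View pics/w3.png

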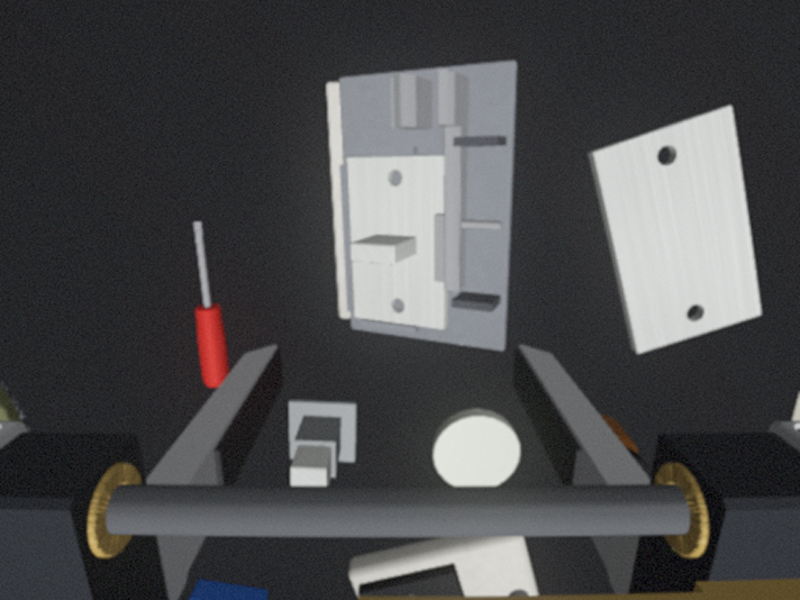

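The gap shows at px (430,95), between the block and the ear. This view puts the cradle origin about 1 mm from the first one. Now to the prop.

Run:
```python
from h import *
go([.4451,.0104,.15],yaw=np.radians(87.2))
```

```text
n 6 turn/row [ 0.     -0.      0.0051] total rel(tool) [-0.1957 -0.08    0.1356]
[-0.326 -0.133  0.226]
[-0.327 -0.131  0.226]
[-0.328 -0.128  0.226]
[-0.329 -0.125  0.226]
[-0.33  -0.123  0.226]
[-0.331 -0.12   0.226]
```

step_arm(plan=[{"dx":-0.33,"dy":-0.13,"dz":0,"rx":0,"ry":0,"rz":0.005,"claw":0.4},{"dx":-0.33,"dy":-0.13,"dz":0,"rx":0,"ry":0,"rz":0.005,"claw":0.4},{"dx":-0.33,"dy":-0.13,"dz":0.2,"rx":0,"ry":0,"rz":0.005,"claw":0.4},{"dx":-0.33,"dy":-0.125,"dz":0.35,"rx":0,"ry":0,"rz":0.005,"claw":0.4},{"dx":-0.33,"dy":-0.125,"dz":0.4,"rx":0,"ry":0,"rz":0.005,"claw":0.4},{"dx":-0.33,"dy":-0.12,"dz":0.4,"rx":0,"ry":0,"rz":0.005,"claw":0.4},{"dx":0,"dy":0,"dz":0,"rx":0,"ry":0,"rz":0,"claw":0.4},{"dx":0,"dy":0,"dz":0,"rx":0,"ry":0,"rz":0,"claw":0.4},{"dx":0,"dy":0,"dz":0,"rx":0,"ry":0,"rz":0,"claw":0.4}])

```text
time_s: 4.55
ee_pos: [0.4479, 0.0135, 0.1569]
eef_rot: [3.139, -0.0, 1.522]
force: [-0.0, -0.1, 0.0]
grip_width: 0.0564
grip_force: 0.0
```

Run:
```python
from h import *
go([.4451,.0104,.072],yaw=np.radians(87.2))
```

```text
n 2 turn/row [ 0.001 -0.     0.   ] total rel(tool) [-0.0032 -0.0029  0.0849]
[-0.016 -0.015  0.424]
[-0.016 -0.014  0.425]
```

step_arm(plan=[{"dx":-0.03,"dy":-0.03,"dz":0,"rx":0,"ry":0,"rz":0,"claw":0.4},{"dx":0,"dy":0,"dz":0.3,"rx":0,"ry":0,"rz":0,"claw":0.4},{"dx":0,"dy":0,"dz":0.3,"rx":0,"ry":0,"rz":0,"claw":0.4},{"dx":0,"dy":0,"dz":0.2,"rx":0,"ry":0,"rz":0,"claw":0.4},{"dx":0,"dy":0,"dz":0.05,"rx":0,"ry":0,"rz":0,"claw":0.4},{"dx":0,"dy":0,"dz":0,"rx":0,"ry":0,"rz":0,"claw":0.4},{"dx":0,"dy":0,"dz":0,"rx":0,"ry":0,"rz":0,"claw":0.4}])

```text
time_s: 5.25
ee_pos: [0.4445, 0.0105, 0.0714]
eef_rot: [3.14, 0.0, 1.522]
force: [-1.0, 0.6, 0.5]
grip_width: 0.0566
grip_force: 0.0
```

step_arm(plan=[{"dx":0,"dy":0,"dz":0,"rx":0,"ry":0,"rz":0,"claw":1},{"dx":0,"dy":0,"dz":0,"rx":0,"ry":0,"rz":0,"claw":1},{"dx":0,"dy":0,"dz":0,"rx":0,"ry":0,"rz":0,"claw":1},{"dx":0,"dy":0,"dz":0,"rx":0,"ry":0,"rz":0,"claw":1},{"dx":0,"dy":0,"dz":0,"rx":0,"ry":0,"rz":0,"claw":1},{"dx":0,"dy":0,"dz":0,"rx":0,"ry":0,"rz":0,"claw":1}], grip_force=45)

```text
time_s: 5.85
ee_pos: [0.4442, 0.0103, 0.0706]
eef_rot: [3.14, -0.0, 1.522]
force: [2.9, 0.2, 5.5]
grip_width: 0.0319
grip_force: 45.0
```

```bash
cat >> h.py <<'E'
t_=np.radians(25)
def bed(cy=1.0,O=(.5265,.2206,.070)):
    c=np.radians(cy); x=np.array([np.cos(t_)*np.cos(c),np.cos(t_)*np.sin(c),np.sin(t_)]);y=np.array([-np.sin(c),np.cos(c),0]);n=np.cross(x,y)
    return np.array(O),x,y,n
E
python3 - <<'E'
from h import *
o=telemetry.get_obs(); print(o["grip_width"],o["grip_force"])
O,x,y,n=bed()
# tool: z=-n, x=+y(bed), y=z cross x
R=Rn.from_matrix(np.stack([y,np.cross(-n,y),-n],1)); print(R.as_euler('xyz'))
tip=O+.0396*x+.101*y
# grip: TCP is 63.4mm from tip
print("final TCP",tip+.0634*n)
P=tip+(.0634+.085)*n; print(P)
p0=o["ee_pos"]; 
d=P-(p0+[0,0,.15]); R0=Rn.from_euler('xyz',o["eef_rot"]); rv=(R0.inv()*R).as_rotvec(); N=8
print("turn/row",(rv/N/(np.pi/2)).round(4))
for k in range(N): print((Rn.from_rotvec(rv*k/N).inv().apply(R0.inv().apply(d/N))/.1).round(3))
E
```

```text
0.031852351745432814 45.00134289264679
[2.70526034 0.         1.58824962]
final TCP [0.53383171 0.32174336 0.1441956 ]
[0.49791463 0.32111643 0.22123176]
turn/row [-0.0346  0.0012 -0.0052]
[ 0.391  0.048 -0.001]
[0.391 0.051 0.003]
[0.391 0.054 0.006]
[0.39  0.057 0.01 ]
[0.39  0.059 0.014]
[0.389 0.062 0.018]
[0.388 0.064 0.022]
[0.388 0.066 0.026]
```

step_arm(plan=[{"dx":0,"dy":0,"dz":-0.2,"rx":0,"ry":0,"rz":0,"claw":1},{"dx":0,"dy":0,"dz":-0.4,"rx":0,"ry":0,"rz":0,"claw":1},{"dx":0,"dy":0,"dz":-0.45,"rx":0,"ry":0,"rz":0,"claw":1},{"dx":0,"dy":0,"dz":-0.45,"rx":0,"ry":0,"rz":0,"claw":1}])

```text
time_s: 6.25
ee_pos: [0.4429, 0.0104, 0.2215]
eef_rot: [-3.14, -0.0, 1.522]
force: [0.7, -0.6, -0.7]
grip_width: 0.032
grip_force: 45.0
```

step_arm(plan=[{"dx":0.39,"dy":0.05,"dz":0,"rx":-0.035,"ry":0.001,"rz":-0.005,"claw":1},{"dx":0.39,"dy":0.05,"dz":0,"rx":-0.035,"ry":0.001,"rz":-0.005,"claw":1},{"dx":0.39,"dy":0.055,"dz":0.005,"rx":-0.035,"ry":0.001,"rz":-0.005,"claw":1},{"dx":0.39,"dy":0.055,"dz":0.01,"rx":-0.035,"ry":0.001,"rz":-0.005,"claw":1},{"dx":0.39,"dy":0.06,"dz":0.015,"rx":-0.035,"ry":0.001,"rz":-0.005,"claw":1},{"dx":0.39,"dy":0.06,"dz":0.02,"rx":-0.035,"ry":0.001,"rz":-0.005,"claw":1},{"dx":0.38,"dy":0.065,"dz":0.02,"rx":-0.034,"ry":0.001,"rz":-0.005,"claw":1},{"dx":0.38,"dy":0.065,"dz":0.025,"rx":-0.034,"ry":0.001,"rz":-0.005,"claw":1},{"dx":0,"dy":0,"dz":0,"rx":0,"ry":0,"rz":0,"claw":1},{"dx":0,"dy":0,"dz":0,"rx":0,"ry":0,"rz":0,"claw":1}])

```text
time_s: 7.25
ee_pos: [0.497, 0.3195, 0.22]
eef_rot: [2.707, 0.003, 1.587]
force: [-0.2, -0.5, -0.8]
grip_width: 0.0319
grip_force: 45.0
```

```bash
cat >> h.py <<'E'
def propR():
    O,x,y,n=bed(); return Rn.from_matrix(np.stack([y,np.cross(-n,y),-n],1))
def loc(L0,W): 
    O,x,y,n=bed(); D=W-O; return np.stack([D@x,D@y,D@n],-1)*1000
E
python3 - <<'E'
from h import *
import pickle
c=shot("wrist"); W=pts(c); c["W"]=W; pickle.dump(c,open("w3.pkl","wb")); o=c["obs"]
print(o["ee_pos"],o["eef_rot"],o["time_s"],o["force"],o["grip_width"])
L=loc(0,W); O,x,y,n=bed()
print("TCP local",loc(0,np.array(o["ee_pos"])).round(2))
for lo,hi,nm in((8,33,"block"),(33,60,"ear")):
    m=(L[...,0]>lo)&(L[...,0]<hi)&(abs(L[...,1]-100)<25)&(abs(L[...,2]-43)<3)
    if m.any(): print(nm,m.sum(),np.percentile(L[m],[2,50,98],0).round(1).tolist())
m=(abs(L[...,2]-15)<13)&(L[...,0]>22)&(L[...,0]<30)&(abs(L[...,1]-100)<14); print("blockface",m.sum(),np.nanmedian(L[m],0) if m.any() else 0)
# prop: points between bed z 75..145
for a in range(78,140,8):
    m=(abs(L[...,2]-a)<3)&(abs(L[...,0]-39)<22)&(abs(L[...,1]-101)<22)
    if m.sum()>4: print(a,m.sum(),np.percentile(L[m],[3,50,97],0).round(1).tolist())
go((O+.0396*x+.101*y)+(.0634+.085)*n,R=propR())
cv2.imwrite("pics/w4.png",cv2.resize(c["img"][...,::-1],(800,600),interpolation=cv2.INTER_CUBIC))
E
```

```text
[0.49701979 0.31949805 0.21999019] [2.70684980e+00 2.68958963e-03 1.58663867e+00] 7.25 [-0.24123374 -0.46339299 -0.84144059] 0.03187077546573333
TCP local [ 38.24  99.4  147.66]
block 267 [[15.3, 85.8, 40.2], [18.6, 101.6, 42.1], [22.0, 116.8, 44.3]]
ear 263 [[44.7, 85.9, 40.1], [48.2, 101.6, 42.2], [51.2, 116.9, 44.2]]
blockface 34 [25.81739128 99.96378404 20.71674412]
110 41 [[29.9, 108.1, 108.5], [36.7, 110.3, 111.0], [44.3, 111.2, 112.7]]
118 30 [[32.6, 109.9, 115.2], [37.4, 110.8, 116.8], [42.2, 111.5, 119.1]]
134 194 [[18.4, 107.1, 131.7], [38.0, 115.3, 134.3], [57.7, 115.8, 136.6]]
n 1 turn/row [-0.0008  0.0021 -0.001 ] total rel(tool) [ 0.0023  0.0009 -0.0006]
[ 0.023  0.009 -0.006]
```

View pics/w4.png

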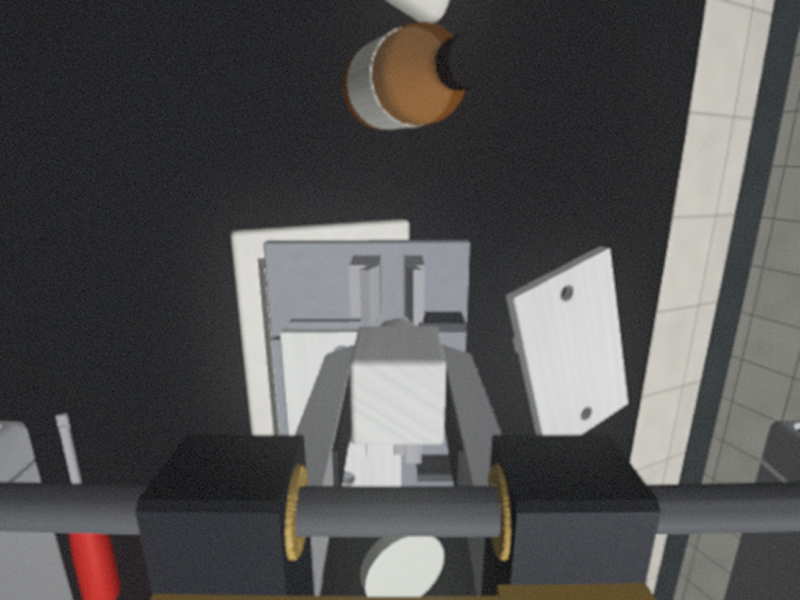

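The prop is held straight at px (400,385), aimed at the gap (390,290). The view confirms TCP and prop agree to within 1 mm. Now lowering.

step_arm(plan=[{"dx":0.02,"dy":0.011,"dz":0,"rx":0,"ry":0.002,"rz":-0.001,"claw":1},{"dx":0,"dy":0,"dz":0.15,"rx":0,"ry":0,"rz":0,"claw":1},{"dx":0,"dy":0,"dz":0.15,"rx":0,"ry":0,"rz":0,"claw":1},{"dx":0,"dy":0,"dz":0.1,"rx":0,"ry":0,"rz":0,"claw":1},{"dx":0,"dy":0,"dz":0,"rx":0,"ry":0,"rz":0,"claw":1},{"dx":0,"dy":0,"dz":0,"rx":0,"ry":0,"rz":0,"claw":1}])

```text
time_s: 7.9
ee_pos: [0.5157, 0.3215, 0.1848]
eef_rot: [2.705, -0.0, 1.588]
force: [0.6, -0.1, 0.3]
grip_width: 0.0317
grip_force: 45.0
```

```bash
cat >> h.py <<'E'
def stat():
    o=telemetry.get_obs(); O,x,y,n=bed(); e=(Rn.from_euler('xyz',o["eef_rot"]).inv()*propR()).as_rotvec()
    print("TCP local",loc(0,o["ee_pos"]).round(2),"rot err deg",np.degrees(e).round(2),"F local",[round(float(o["force"]@a),1) for a in(x,y,n)],"w",round(o["grip_width"],4),o["time_s"])
E
python3 -c "
from h import *
stat()"
```

```text
TCP local [ 40.29 101.04 107.83] rot err deg [-0.01 -0.01 -0.03] F local [0.7, -0.1, 0.0] w 0.0317 7.9
```

step_arm(plan=[{"dx":0.003,"dy":-0.009,"dz":0.08,"rx":0,"ry":0,"rz":0,"claw":1},{"dx":0,"dy":0,"dz":0.08,"rx":0,"ry":0,"rz":0,"claw":1},{"dx":0,"dy":0,"dz":0.06,"rx":0,"ry":0,"rz":0,"claw":1},{"dx":0,"dy":0,"dz":0,"rx":0,"ry":0,"rz":0,"claw":1}])

```text
time_s: 8.3
ee_pos: [0.5237, 0.3219, 0.1635]
eef_rot: [2.707, 0.0, 1.588]
force: [-2.2, -0.6, -1.1]
grip_width: 0.0317
grip_force: 45.0
```

```bash
python3 -c "
from h import *
stat()"
```

```text
TCP local [ 38.57 101.36  85.14] rot err deg [-0.09  0.01 -0.01] F local [-2.5, -0.5, -0.1] w 0.0317 8.3
```

step_arm(plan=[{"dx":0,"dy":0.006,"dz":0.06,"rx":0,"ry":0,"rz":0,"claw":1},{"dx":0,"dy":0,"dz":0.06,"rx":0,"ry":0,"rz":0,"claw":1},{"dx":0,"dy":0,"dz":0.04,"rx":0,"ry":0,"rz":0,"claw":1},{"dx":0,"dy":0,"dz":0,"rx":0,"ry":0,"rz":0,"claw":1}])

```text
time_s: 8.7
ee_pos: [0.531, 0.3222, 0.1497]
eef_rot: [2.706, -0.0, 1.588]
force: [-3.3, 0.2, -2.2]
grip_width: 0.032
grip_force: 45.0
```

```bash
python3 -c "
from h import *
stat()"
```

```text
TCP local [ 39.37 101.52  69.6 ] rot err deg [-0.06 -0.01 -0.01] F local [-3.9, 0.3, -0.6] w 0.032 8.7
```

step_arm(plan=[{"dx":0,"dy":0,"dz":0.03,"rx":0,"ry":0,"rz":0,"claw":1},{"dx":0,"dy":0,"dz":0.02,"rx":0,"ry":0,"rz":0,"claw":1},{"dx":0,"dy":0,"dz":0.01,"rx":0,"ry":0,"rz":0,"claw":1},{"dx":0,"dy":0,"dz":0.005,"rx":0,"ry":0,"rz":0,"claw":1},{"dx":0,"dy":0,"dz":0,"rx":0,"ry":0,"rz":0,"claw":1}])

```text
time_s: 9.2
ee_pos: [0.5338, 0.3223, 0.1444]
eef_rot: [2.706, -0.0, 1.588]
force: [-4.7, -0.2, -1.8]
grip_width: 0.0314
grip_force: 45.0
```

```bash
python3 -c "
from h import *
stat()"
```

```text
TCP local [ 39.71 101.53  63.6 ] rot err deg [-0.02 -0.02 -0.02] F local [-5.1, -0.1, 0.3] w 0.0314 9.2
```

Not yet clearly bottomed, so pressing a little further.

step_arm(plan=[{"dx":0,"dy":-0.005,"dz":0.01,"rx":0,"ry":0,"rz":0,"claw":1},{"dx":0,"dy":0,"dz":0.01,"rx":0,"ry":0,"rz":0,"claw":1},{"dx":0,"dy":0,"dz":0,"rx":0,"ry":0,"rz":0,"claw":1}])

```text
time_s: 9.5
ee_pos: [0.5341, 0.3224, 0.1432]
eef_rot: [2.705, -0.001, 1.588]
force: [-11.1, -1.5, 7.7]
grip_width: 0.0318
grip_force: 45.0
```

```bash
python3 -c "
from h import *
stat()"
```

```text
TCP local [ 39.46 101.67  62.34] rot err deg [ 0.01 -0.03 -0.03] F local [-6.8, -1.3, 11.6] w 0.0318 9.5
```

step_arm(plan=[{"dx":0,"dy":0,"dz":0.01,"rx":0,"ry":0,"rz":0,"claw":1},{"dx":0,"dy":0,"dz":0,"rx":0,"ry":0,"rz":0,"claw":1},{"dx":0,"dy":0,"dz":0,"rx":0,"ry":0,"rz":0,"claw":1}])

```text
time_s: 9.8
ee_pos: [0.5344, 0.3225, 0.143]
eef_rot: [2.705, -0.001, 1.588]
force: [-19.5, -2.8, 15.7]
grip_width: 0.0316
grip_force: 45.0
```

```bash
python3 -c "
from h import *
stat()"
```

```text
TCP local [ 39.6  101.75  62.05] rot err deg [ 0.03 -0.04 -0.03] F local [-11.1, -2.5, 22.5] w 0.0316 9.8
```

Bottomed: the force rises stiffly. Releasing and retracting.

step_arm(plan=[{"dx":0,"dy":0,"dz":-0.015,"rx":0,"ry":0,"rz":0,"claw":1},{"dx":0,"dy":0,"dz":0,"rx":0,"ry":0,"rz":0,"claw":0.5},{"dx":0,"dy":0,"dz":0,"rx":0,"ry":0,"rz":0,"claw":0.4},{"dx":0,"dy":0,"dz":0,"rx":0,"ry":0,"rz":0,"claw":0.4},{"dx":0,"dy":0,"dz":-0.1,"rx":0,"ry":0,"rz":0,"claw":0.4},{"dx":0,"dy":0,"dz":-0.3,"rx":0,"ry":0,"rz":0,"claw":0.4},{"dx":0,"dy":0,"dz":-0.4,"rx":0,"ry":0,"rz":0,"claw":0.4},{"dx":-0.3,"dy":0,"dz":-0.4,"rx":0,"ry":0,"rz":0,"claw":0.4},{"dx":-0.45,"dy":0,"dz":0,"rx":0,"ry":0,"rz":0,"claw":0.4},{"dx":-0.45,"dy":0,"dz":0,"rx":0,"ry":0,"rz":0,"claw":0.4}])

```text
time_s: 10.8
ee_pos: [0.4851, 0.2007, 0.2537]
eef_rot: [2.702, -0.002, 1.59]
force: [1.3, 0.5, -1.2]
grip_width: 0.0564
grip_force: 0.0
```

step_arm(plan=[{"dx":-0.3,"dy":0,"dz":0,"rx":0,"ry":0,"rz":0,"claw":0.4},{"dx":0,"dy":0,"dz":0,"rx":0,"ry":0,"rz":0,"claw":0.4},{"dx":0,"dy":0,"dz":0,"rx":0,"ry":0,"rz":0,"claw":0.4}])

```text
time_s: 11.1
ee_pos: [0.4862, 0.1712, 0.2525]
eef_rot: [2.704, -0.001, 1.587]
force: [0.6, 0.9, 0.1]
grip_width: 0.0562
grip_force: 0.0
```

Run:
```python
from h import *
import pickle
c=shot("wrist"); W=pts(c); c["W"]=W; pickle.dump(c,open("w4.pkl","wb")); stat()
L=loc(0,W)
for a,b,nm in((74,86,"proptop"),):
    m=(L[...,2]>a)&(L[...,2]<b)&(abs(L[...,0]-39)<30)&(abs(L[...,1]-101)<30); print(nm,m.sum(),np.percentile(L[m],[2,50,98],0).round(1).tolist())
m=(abs(L[...,2]-43)<3)&(L[...,0]>33)&(L[...,0]<75)&(abs(L[...,1]-100)<22); print("ear top",m.sum(),np.percentile(L[m],[2,50,98],0).round(1).tolist())
m=(abs(L[...,2]-48)<2)&(abs(L[...,0])<30)&(abs(L[...,1])<14); print("bar",m.sum(),np.percentile(L[m],[2,50,98],0).round(1).tolist())
cv2.imwrite("pics/w5.png",cv2.resize(c["img"][...,::-1],(800,600),interpolation=cv2.INTER_CUBIC))
```

```text
TCP local [ 39.74 -48.04 182.57] rot err deg [ 0.07 -0.05 -0.04] F local [0.1, 0.3, 0.0] w 0.0563 11.15
proptop 1226 [[21.8, 86.0, 76.4], [37.2, 95.6, 80.2], [52.6, 105.5, 81.8]]
ear top 209 [[54.1, 85.3, 40.3], [57.4, 99.3, 42.1], [59.6, 115.6, 44.3]]
bar 547 [[-18.2, -5.8, 46.4], [-1.5, 1.0, 48.1], [15.7, 7.5, 49.4]]
```

View pics/w5.png

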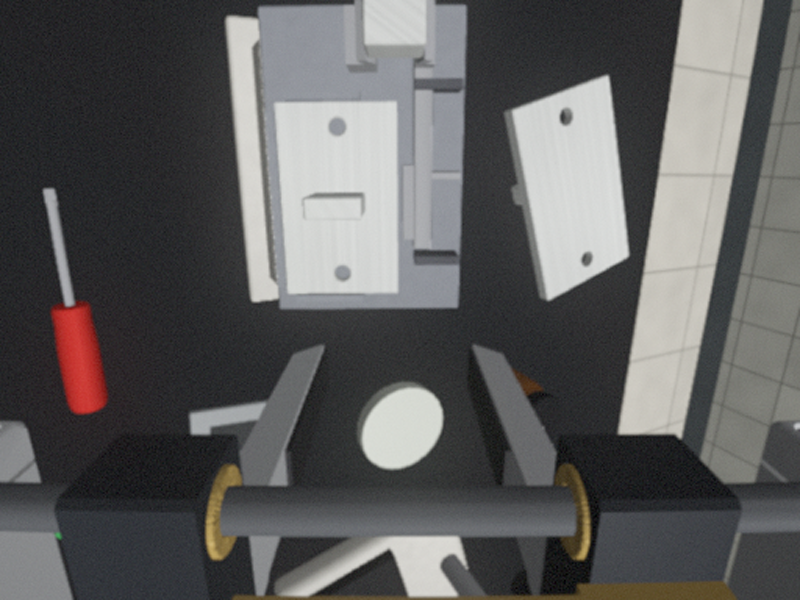

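The prop is home: its top sits 80 mm above the bed, the ear is 9 mm back, and the lip (408,200) is clear of the plate edge (398). Now a look at the stage before taking the plate.

Run:
```python
from h import *
go([.54,-.32,.31],yaw=np.pi/2,n=11)
```

```text
n 11 turn/row [ 0.0253 -0.0003  0.001 ] total rel(tool) [-0.4926  0.0657 -0.0336]
[-0.448  0.06  -0.031]
[-0.448  0.059 -0.033]
[-0.448  0.059 -0.035]
[-0.448  0.058 -0.037]
[-0.448  0.057 -0.039]
[-0.447  0.056 -0.041]
[-0.447  0.055 -0.043]
[-0.447  0.054 -0.045]
[-0.447  0.053 -0.047]
[-0.447  0.052 -0.049]
[-0.447  0.05  -0.051]
```

step_arm(plan=[{"dx":-0.45,"dy":0.06,"dz":-0.03,"rx":0.025,"ry":0,"rz":0.001,"claw":0.4},{"dx":-0.45,"dy":0.06,"dz":-0.03,"rx":0.025,"ry":0,"rz":0.001,"claw":0.4},{"dx":-0.45,"dy":0.06,"dz":-0.035,"rx":0.025,"ry":0,"rz":0.001,"claw":0.4},{"dx":-0.45,"dy":0.06,"dz":-0.035,"rx":0.025,"ry":0,"rz":0.001,"claw":0.4},{"dx":-0.45,"dy":0.06,"dz":-0.04,"rx":0.025,"ry":0,"rz":0.001,"claw":0.4},{"dx":-0.45,"dy":0.055,"dz":-0.04,"rx":0.025,"ry":0,"rz":0.001,"claw":0.4},{"dx":-0.45,"dy":0.055,"dz":-0.045,"rx":0.025,"ry":0,"rz":0.001,"claw":0.4},{"dx":-0.45,"dy":0.055,"dz":-0.045,"rx":0.025,"ry":0,"rz":0.001,"claw":0.4},{"dx":-0.45,"dy":0.05,"dz":-0.05,"rx":0.026,"ry":0,"rz":0.001,"claw":0.4},{"dx":-0.45,"dy":0.05,"dz":-0.05,"rx":0.026,"ry":0,"rz":0.001,"claw":0.4}])

```text
time_s: 12.15
ee_pos: [0.5364, -0.2791, 0.3039]
eef_rot: [3.103, -0.005, 1.574]
force: [0.3, 0.2, 0.2]
grip_width: 0.0566
grip_force: 0.0
```

step_arm(plan=[{"dx":-0.44,"dy":0.05,"dz":-0.05,"rx":0.026,"ry":0,"rz":0.001,"claw":0.4},{"dx":0,"dy":0,"dz":0,"rx":0,"ry":0,"rz":0,"claw":0.4},{"dx":0,"dy":0,"dz":0,"rx":0,"ry":0,"rz":0,"claw":0.4},{"dx":0,"dy":0,"dz":0,"rx":0,"ry":0,"rz":0,"claw":0.4}])

```text
time_s: 12.55
ee_pos: [0.5411, -0.3208, 0.3088]
eef_rot: [3.142, -0.005, 1.573]
force: [-0.6, 0.1, 0.2]
grip_width: 0.0564
grip_force: 0.0
```

Run:
```python
from h import *
import pickle
c=shot("wrist"); W=pts(c); c["W"]=W; pickle.dump(c,open("w5.pkl","wb")); o=c["obs"]; print(o["ee_pos"],o["eef_rot"])
g=c["img"].mean(-1); X,Y,Z=W[...,0],W[...,1],W[...,2]
reg=(abs(X-.56)<.15)&(abs(Y+.17)<.15)
m=reg&(abs(Z-.042)<.004)&(g<90); p=W[m]; r=cv2.minAreaRect((p[:,:2]*1000).astype(np.float32)); print("stage",m.sum(),r,np.median(p[:,2]))
pin=reg&(Z>.047)&(Z<.064)
n,lab,st,ce=cv2.connectedComponentsWithStats(pin.astype(np.uint8))
for i in range(1,n):
    if st[i,4]>3: q=W[lab==i]; print("pin?",ce[i].round(0),st[i,4],q.mean(0).round(4),q[:,2].max().round(4), q[q[:,2]>.054].mean(0).round(4) if (q[:,2]>.054).any() else "")
cv2.imwrite("pics/w6.png",cv2.resize(c["img"][...,::-1],(800,600),interpolation=cv2.INTER_CUBIC))
```

```text
[ 0.54106801 -0.3207765   0.30876189] [ 3.14150648 -0.00467289  1.5730189 ]
stage 8656 ((575.450927734375, -212.94503784179688), (156.88565063476562, 137.03614807128906), 15.901711463928223) 0.04170130252810414
pin? [253.  44.] 37 [ 0.5384 -0.1727  0.0545] 0.0602 [ 0.5384 -0.1724  0.057 ]
pin? [343.  61.] 79 [ 0.6506 -0.1927  0.0559] 0.0639 [ 0.6505 -0.1926  0.0592]
pin? [274. 122.] 28 [ 0.5655 -0.2675  0.0547] 0.0595 [ 0.5658 -0.2673  0.0572]
```

View pics/w6.png

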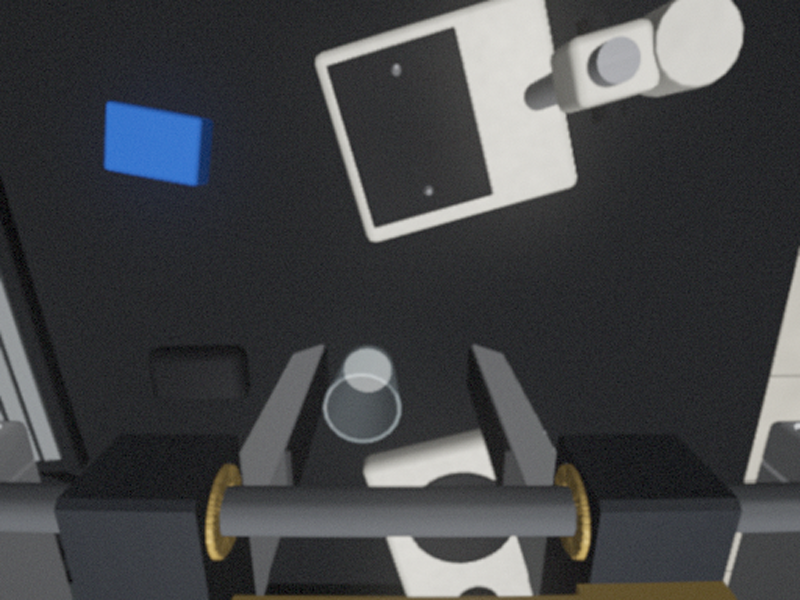

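Both pins show, at px (396,70) and (428,190), with the column to their right. The seat is at about (0.552, −0.220), yaw 16°. Now to the plate, with the camera side facing down the slope.

```bash
cat >> h.py <<'E'
def plateR():
    O,x,y,n=bed(); return Rn.from_matrix(np.stack([-x,y,-n],1))
def pl(z,dx=-1.1,dy=.9):
    O,x,y,n=bed(); return O+(dx*x+dy*y+z*n)/1000
E
python3 - <<'E'
from h import *
go(pl(130),R=plateR(),n=14)
E
```

```text
n 14 turn/row [-0.0155 -0.0156 -0.0709] total rel(tool) [ 0.5409 -0.0692  0.1241]
[ 0.386 -0.049  0.089]
[ 0.392 -0.008  0.078]
[0.392 0.034 0.069]
[0.387 0.076 0.061]
[0.378 0.117 0.054]
[0.364 0.157 0.048]
[0.346 0.196 0.044]
[0.323 0.232 0.041]
[0.296 0.265 0.039]
[0.266 0.296 0.039]
[0.232 0.322 0.041]
[0.196 0.345 0.043]
[0.158 0.364 0.048]
[0.117 0.378 0.053]
```

step_arm(plan=[{"dx":0.39,"dy":-0.05,"dz":0.04,"rx":-0.0155,"ry":-0.0155,"rz":-0.071,"claw":0.4},{"dx":0.39,"dy":-0.01,"dz":0.04,"rx":-0.0155,"ry":-0.0155,"rz":-0.071,"claw":0.4},{"dx":0.39,"dy":0.035,"dz":0.04,"rx":-0.0155,"ry":-0.0155,"rz":-0.071,"claw":0.4},{"dx":0.39,"dy":0.075,"dz":0.04,"rx":-0.0155,"ry":-0.0155,"rz":-0.071,"claw":0.4},{"dx":0.38,"dy":0.115,"dz":0.04,"rx":-0.0155,"ry":-0.0155,"rz":-0.071,"claw":0.4},{"dx":0.365,"dy":0.155,"dz":0.05,"rx":-0.0155,"ry":-0.0155,"rz":-0.071,"claw":0.4},{"dx":0.345,"dy":0.195,"dz":0.05,"rx":-0.0155,"ry":-0.0155,"rz":-0.071,"claw":0.4},{"dx":0.325,"dy":0.23,"dz":0.05,"rx":-0.0155,"ry":-0.0155,"rz":-0.071,"claw":0.4},{"dx":0.295,"dy":0.265,"dz":0.05,"rx":-0.0155,"ry":-0.0155,"rz":-0.071,"claw":0.4},{"dx":0.265,"dy":0.295,"dz":0.05,"rx":-0.0155,"ry":-0.0155,"rz":-0.071,"claw":0.4}])

```text
time_s: 13.6
ee_pos: [0.4889, 0.067, 0.2337]
eef_rot: [3.062, 0.319, 2.69]
force: [0.6, -0.1, -0.3]
grip_width: 0.0564
grip_force: 0.0
```

step_arm(plan=[{"dx":0.23,"dy":0.32,"dz":0.05,"rx":-0.0155,"ry":-0.0155,"rz":-0.071,"claw":0.4},{"dx":0.195,"dy":0.345,"dz":0.05,"rx":-0.0155,"ry":-0.0155,"rz":-0.071,"claw":0.4},{"dx":0.16,"dy":0.365,"dz":0.05,"rx":-0.0155,"ry":-0.0155,"rz":-0.071,"claw":0.4},{"dx":0.12,"dy":0.375,"dz":0.05,"rx":-0.0155,"ry":-0.0155,"rz":-0.071,"claw":0.4},{"dx":0,"dy":0,"dz":0,"rx":0,"ry":0,"rz":0,"claw":0.4},{"dx":0,"dy":0,"dz":0,"rx":0,"ry":0,"rz":0,"claw":0.4},{"dx":0,"dy":0,"dz":0,"rx":0,"ry":0,"rz":0,"claw":0.4}])

```text
time_s: 14.3
ee_pos: [0.47, 0.2182, 0.1979]
eef_rot: [3.14, 0.434, -3.126]
force: [-0.2, 0.3, -0.1]
grip_width: 0.0562
grip_force: 0.0
```

Run:
```python
from h import *
stat(); print(telemetry.get_obs()["qpos"].round(2)); go(pl(80),R=plateR())
```

```text
TCP local [  2.79  -1.38 139.8 ] rot err deg [-4.000e-02 -1.300e-01  8.991e+01] F local [-0.2, 0.3, -0.0] w 0.0562 14.3
[ 0.45  0.06  1.92 -0.25  0.78 -0.99]
n 2 turn/row [ 0.0003 -0.0006 -0.0005] total rel(tool) [0.0038 0.0022 0.0598]
[0.019 0.011 0.299]
[0.019 0.011 0.299]
```

step_arm(plan=[{"dx":0.02,"dy":0.01,"dz":0.3,"rx":0,"ry":-0.0005,"rz":0,"claw":0.4},{"dx":0.02,"dy":0.01,"dz":0.3,"rx":0,"ry":-0.0005,"rz":0,"claw":0.4},{"dx":0,"dy":0,"dz":0.2,"rx":0,"ry":0,"rz":0,"claw":0.4},{"dx":0,"dy":0,"dz":0,"rx":0,"ry":0,"rz":0,"claw":0.4},{"dx":0,"dy":0,"dz":0,"rx":0,"ry":0,"rz":0,"claw":0.4}])

```text
time_s: 14.8
ee_pos: [0.5003, 0.2205, 0.1237]
eef_rot: [3.14, 0.435, -3.126]
force: [-0.2, 0.2, 0.9]
grip_width: 0.0568
grip_force: 0.0
```

Run:
```python
from h import *
stat(); go(pl(29.3),R=plateR())
```

```text
TCP local [-1.08  0.39 59.77] rot err deg [-3.00e-02 -5.00e-02  8.99e+01] F local [0.3, 0.2, 0.9] w 0.0568 14.8
n 1 turn/row [ 0.0002 -0.0005 -0.0012] total rel(tool) [-0.      0.0005  0.0305]
[-0.     0.005  0.305]
```

step_arm(plan=[{"dx":0,"dy":0.005,"dz":0.15,"rx":0,"ry":0,"rz":-0.001,"claw":0.4},{"dx":0,"dy":0,"dz":0.12,"rx":0,"ry":0,"rz":0,"claw":0.4},{"dx":0,"dy":0,"dz":0.03,"rx":0,"ry":0,"rz":0,"claw":0.4},{"dx":0,"dy":0,"dz":0,"rx":0,"ry":0,"rz":0,"claw":0.4},{"dx":0,"dy":0,"dz":0,"rx":0,"ry":0,"rz":0,"claw":0.6},{"dx":0,"dy":0,"dz":0,"rx":0,"ry":0,"rz":0,"claw":0.8},{"dx":0,"dy":0,"dz":0,"rx":0,"ry":0,"rz":0,"claw":1},{"dx":0,"dy":0,"dz":0,"rx":0,"ry":0,"rz":0,"claw":1},{"dx":0,"dy":0,"dz":0,"rx":0,"ry":0,"rz":0,"claw":1},{"dx":0,"dy":0,"dz":0,"rx":0,"ry":0,"rz":0,"claw":1}], grip_force=40)

```text
time_s: 15.8
ee_pos: [0.5126, 0.222, 0.0958]
eef_rot: [3.141, 0.435, -3.123]
force: [-0.8, 0.4, 1.5]
grip_width: 0.0137
grip_force: 40.0
```

Run:
```python
from h import *
stat()
```

```text
TCP local [-1.65  1.65 29.23] rot err deg [-1.000e-02 -9.000e-02  9.008e+01] F local [-0.1, 0.4, 1.7] w 0.0137 15.8
```

step_arm(plan=[{"dx":0,"dy":0,"dz":-0.05,"rx":0,"ry":0,"rz":0,"claw":1},{"dx":0,"dy":0,"dz":-0.1,"rx":0,"ry":0,"rz":0,"claw":1},{"dx":0,"dy":0,"dz":-0.2,"rx":0,"ry":0,"rz":0,"claw":1},{"dx":0,"dy":0,"dz":-0.3,"rx":0,"ry":0,"rz":0,"claw":1},{"dx":0,"dy":0,"dz":-0.4,"rx":0,"ry":0,"rz":0,"claw":1},{"dx":0,"dy":0,"dz":-0.3,"rx":0,"ry":0,"rz":0,"claw":1}])

```text
time_s: 16.4
ee_pos: [0.4545, 0.2208, 0.2204]
eef_rot: [3.141, 0.436, -3.123]
force: [0.4, 0.3, -3.1]
grip_width: 0.014
grip_force: 40.0
```

Run:
```python
from h import *
stat(); 
go([.5521,-.22,.17],yaw=np.radians(196),n=12)
```

```text
TCP local [ -1.71   1.43 166.71] rot err deg [ 3.000e-02 -1.000e-01  9.007e+01] F local [-0.9, 0.3, -3.0] w 0.014 16.4
n 12 turn/row [-0.003   0.023  -0.0136] total rel(tool) [-0.0597 -0.4426  0.083 ]
[-0.05  -0.369  0.069]
[-0.044 -0.37   0.066]
[-0.039 -0.371  0.063]
[-0.033 -0.372  0.059]
[-0.027 -0.373  0.057]
[-0.021 -0.374  0.054]
[-0.015 -0.375  0.052]
[-0.009 -0.375  0.049]
[-0.003 -0.376  0.048]
[ 0.004 -0.376  0.046]
[ 0.01  -0.376  0.044]
[ 0.017 -0.376  0.043]
```

step_arm(plan=[{"dx":-0.05,"dy":-0.37,"dz":0.05,"rx":-0.003,"ry":0.023,"rz":-0.0135,"claw":1},{"dx":-0.045,"dy":-0.37,"dz":0.05,"rx":-0.003,"ry":0.023,"rz":-0.0135,"claw":1},{"dx":-0.04,"dy":-0.37,"dz":0.05,"rx":-0.003,"ry":0.023,"rz":-0.0135,"claw":1},{"dx":-0.035,"dy":-0.37,"dz":0.05,"rx":-0.003,"ry":0.023,"rz":-0.0135,"claw":1},{"dx":-0.03,"dy":-0.375,"dz":0.05,"rx":-0.003,"ry":0.023,"rz":-0.0135,"claw":1},{"dx":-0.02,"dy":-0.375,"dz":0.05,"rx":-0.003,"ry":0.023,"rz":-0.0135,"claw":1},{"dx":-0.015,"dy":-0.375,"dz":0.05,"rx":-0.003,"ry":0.023,"rz":-0.0135,"claw":1},{"dx":-0.01,"dy":-0.375,"dz":0.05,"rx":-0.003,"ry":0.023,"rz":-0.0135,"claw":1},{"dx":0,"dy":-0.375,"dz":0.05,"rx":-0.003,"ry":0.023,"rz":-0.0135,"claw":1},{"dx":0.005,"dy":-0.375,"dz":0.05,"rx":-0.003,"ry":0.023,"rz":-0.0135,"claw":1}])

```text
time_s: 17.4
ee_pos: [0.5344, -0.1478, 0.1826]
eef_rot: [-3.135, 0.071, -2.905]
force: [-0.2, 0.6, -3.1]
grip_width: 0.0138
grip_force: 40.0
```

step_arm(plan=[{"dx":0.01,"dy":-0.375,"dz":0.04,"rx":-0.003,"ry":0.023,"rz":-0.0135,"claw":1},{"dx":0.015,"dy":-0.375,"dz":0.04,"rx":-0.003,"ry":0.023,"rz":-0.0135,"claw":1},{"dx":0,"dy":0,"dz":0,"rx":0,"ry":0,"rz":0,"claw":1},{"dx":0,"dy":0,"dz":0,"rx":0,"ry":0,"rz":0,"claw":1},{"dx":0,"dy":0,"dz":0,"rx":0,"ry":0,"rz":0,"claw":1}])

```text
time_s: 17.9
ee_pos: [0.5507, -0.2189, 0.1749]
eef_rot: [3.141, -0.0, -2.863]
force: [0.0, 0.5, -2.8]
grip_width: 0.0141
grip_force: 40.0
```

Run:
```python
from h import *
import pickle
c=shot("wrist"); W=pts(c); c["W"]=W; pickle.dump(c,open("w6.pkl","wb")); o=c["obs"]; print(o["ee_pos"],o["eef_rot"],o["force"],o["grip_width"])
# points in tool frame: plate top plane / edges, bar
R=Rn.from_euler('xyz',o["eef_rot"]).as_matrix(); T=(W-o["ee_pos"])@R*1000
m=(abs(T[...,2]-21)<5)&(abs(T[...,0])<60)&(abs(T[...,1])<80); q=T[m]
print("plate top",m.sum(),np.percentile(q,[1,50,99],0).round(1).tolist()); A=np.c_[q[:,:2],np.ones(len(q))]; print("slope",np.linalg.lstsq(A,q[:,2],rcond=None)[0].round(4))
print(cv2.minAreaRect(q[:,:2].astype(np.float32)))
go([.5521,-.22,.11],yaw=np.radians(196))
cv2.imwrite("pics/w7.png",cv2.resize(c["img"][...,::-1],(800,600),interpolation=cv2.INTER_CUBIC))
```

```text
[ 0.55071613 -0.21886656  0.17488404] [ 3.14090265e+00 -2.79810674e-04 -2.86338561e+00] [ 0.01323129  0.46988771 -2.78458496] 0.014107985103584573
plate top 16567 [[-31.4, -65.2, 20.2], [15.3, -1.9, 21.6], [40.4, 62.6, 24.6]]
slope [3.30000e-03 1.00000e-04 2.16416e+01]
((0.6162376403808594, -1.277587890625), (80.17639923095703, 130.7139434814453), 0.011599787510931492)
n 2 turn/row [ 0.0001 -0.     -0.0003] total rel(tool) [-0.0009 -0.0015  0.065 ]
[-0.005 -0.008  0.325]
[-0.005 -0.008  0.325]
```

View pics/w7.png

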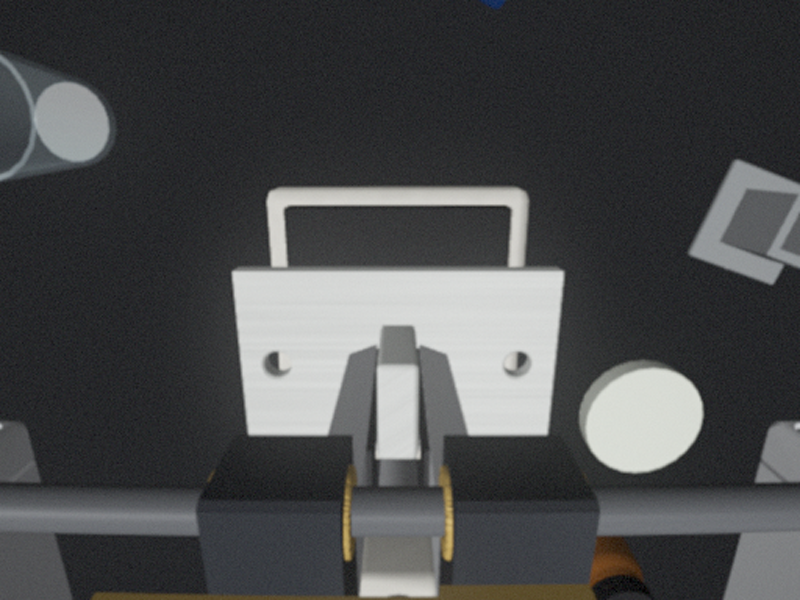

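The plate hangs level and square over the stage, holes at (278,362) and (517,362). The black pad's front and side edges are visible at row 205 and cols 287 and 510, so I can line the plate up within this one picture.

Run:
```python
from h import *
import pickle
c=pickle.load(open("w6.pkl","rb")); o=c["obs"]; g=c["img"].mean(-1)
K=np.array([[c["fx"],0,c["cx"]],[0,c["fy"],c["cy"]],[0,0,1.]]); Tc=np.array(c["tool_from_camera"])
h=-(o["ee_pos"][2]-.042)  # tool z of stage top = +0.1329
def ray(u,v,z):
    d=cv2.undistortPoints(np.array([[[u,v]]],float),K,np.array(c["dist"])).ravel(); D=Tc[:3,:3]@[d[0],d[1],1]; C=Tc[:3,3]
    t=(z-C[2])/D[2]; return ((C+t*D)*1000).round(1)
def edge(line,lo,hi):  # sub-pixel threshold crossings
    s=line[lo:hi]; th=(s.min()+s.max())/2; k=np.where(np.diff(np.sign(s-th)))[0]; return [lo+i+(th-s[i])/(s[i+1]-s[i]) for i in k]
zs=-h
for v in(142,152,162):
    a=edge(g[v],165,205); b=edge(g[v],305,345); print(v,[(round(x,1),ray(x,v,zs)[:2]) for x in a],[(round(x,1),ray(x,v,zs)[:2]) for x in b])
for u in(200,250,300):
    a=edge(g[:,u],110,165); print(u,[(round(x,1),ray(u,x,zs)[:2]) for x in a])
# plate edges at its top plane
zp=.0213
for v in(200,220,250):
    a=edge(g[v],140,175); b=edge(g[v],340,375); print("plate",v,[ray(x,v,zp)[:2] for x in a],[ray(x,v,zp)[:2] for x in b])
for u in(190,330): print("front",[ray(u,x,zp)[:2] for x in edge(g[:,u],150,190)])
s=np.s_
for cu in(178,331):
    w=g[224:242,cu-10:cu+11]; k=np.argwhere(w<np.percentile(w,90)*.8); print("hole",len(k),ray(k[:,1].mean()+cu-10,k[:,0].mean()+224,zp))
```

```text
142 [(np.float64(171.1), array([ 44.6, -80.6])), (np.float64(182.0), array([ 44.6, -70.2]))] [(np.float64(326.4), array([44.7, 67.7])), (np.float64(336.7), array([44.7, 77.6]))]
152 [(np.float64(171.9), array([ 35. , -80.5])), (np.float64(182.5), array([ 35. , -70.2]))] [(np.float64(325.8), array([35. , 67.7])), (np.float64(336.0), array([35.1, 77.6]))]
162 [(np.float64(172.7), array([ 25.2, -80.5])), (np.float64(183.1), array([ 25.2, -70.3]))] [(np.float64(325.3), array([25.3, 67.9])), (np.float64(335.3), array([25.3, 77.6]))]
200 [(np.float64(119.7), array([ 65.4, -51.9])), (np.float64(131.1), array([ 54.9, -52.4]))]
250 [(np.float64(119.6), array([65.4, -5.1])), (np.float64(131.1), array([54.8, -5.2]))]
300 [(np.float64(119.7), array([65.4, 41.6])), (np.float64(131.0), array([55., 42.]))]
plate 200 [array([ 23.2, -66.2])] [array([23.3, 64.2])]
plate 220 [array([  9.7, -66.3])] [array([ 9.8, 64.1])]
plate 250 [array([-11.5, -66.4])] [array([-11.4,  64.2])]
front [array([ 41.1, -40.3])]
front [array([42.4, 45. ]), array([40.5, 45.1])]
hole 164 [  0.7 -52.6  21.3]
hole 157 [ 0.6 49.3 21.3]
```

step_arm(plan=[{"dx":-0.008,"dy":-0.002,"dz":0.2,"rx":0,"ry":0,"rz":0,"claw":1},{"dx":0,"dy":0,"dz":0.3,"rx":0,"ry":0,"rz":0,"claw":1},{"dx":0,"dy":0,"dz":0.2,"rx":0,"ry":0,"rz":0,"claw":1},{"dx":0,"dy":0,"dz":0,"rx":0,"ry":0,"rz":0,"claw":1},{"dx":0,"dy":0,"dz":0,"rx":0,"ry":0,"rz":0,"claw":1},{"dx":0,"dy":0,"dz":0,"rx":0,"ry":0,"rz":0,"claw":1}])

```text
time_s: 18.55
ee_pos: [0.5524, -0.2197, 0.1062]
eef_rot: [-3.14, 0.001, -2.864]
force: [0.4, -0.8, -2.5]
grip_width: 0.014
grip_force: 40.0
```

Run:
```python
from h import *
o=telemetry.get_obs(); R=Rn.from_euler('xyz',[ 3.14090265e+00,-2.79810674e-04,-2.86338561e+00]).as_matrix()
tgt=np.array([0.55071613,-0.21886656,0])+R@[-.0008,-.00015,0]; print(tgt)
print(o["force"].round(1)); go([tgt[0],tgt[1],.0716],yaw=-2.8634)
```

```text
[ 5.51526564e-01 -2.18791087e-01 -3.27349062e-07]
[ 0.4 -0.8 -2.5]
n 1 turn/row [-0.0007  0.0008 -0.0001] total rel(tool) [0.0006 0.0011 0.0346]
[0.006 0.011 0.346]
```

step_arm(plan=[{"dx":0.006,"dy":0.01,"dz":0.1,"rx":-0.0005,"ry":0.0005,"rz":0,"claw":1},{"dx":0,"dy":0,"dz":0.06,"rx":0,"ry":0,"rz":0,"claw":1},{"dx":0,"dy":0,"dz":0,"rx":0,"ry":0,"rz":0,"claw":1},{"dx":0,"dy":0,"dz":0,"rx":0,"ry":0,"rz":0,"claw":1}])

```text
time_s: 18.95
ee_pos: [0.5508, -0.219, 0.0883]
eef_rot: [3.14, -0.002, -2.864]
force: [0.0, -0.7, -2.2]
grip_width: 0.0137
grip_force: 40.0
```

Run:
```python
from h import *
o=telemetry.get_obs(); print(o["force"].round(1),o["moment"].round(2)); go([.5515,-.2188,.0716],yaw=-2.8634)
```

```text
[ 0.  -0.7 -2.2] [ 0.08  0.02 -0.02]
n 1 turn/row [ 0.0009 -0.0011 -0.0004] total rel(tool) [-0.0007 -0.0001  0.0167]
[-0.007 -0.001  0.167]
```

step_arm(plan=[{"dx":-0.006,"dy":0,"dz":0.05,"rx":0.0005,"ry":-0.0005,"rz":0,"claw":1},{"dx":0,"dy":0,"dz":0.04,"rx":0,"ry":0,"rz":0,"claw":1},{"dx":0,"dy":0,"dz":0,"rx":0,"ry":0,"rz":0,"claw":1},{"dx":0,"dy":0,"dz":0,"rx":0,"ry":0,"rz":0,"claw":1}])

```text
time_s: 19.35
ee_pos: [0.5514, -0.2188, 0.0793]
eef_rot: [3.141, -0.001, -2.864]
force: [-0.1, -0.4, -2.5]
grip_width: 0.0141
grip_force: 40.0
```

Run:
```python
from h import *
o=telemetry.get_obs(); print(o["force"].round(1),o["moment"].round(2)); go([.5515,-.2188,.0716],yaw=-2.8634)
```

```text
[-0.1 -0.4 -2.5] [ 0.03 -0.06  0.01]
n 1 turn/row [ 0.0004 -0.0005 -0.0004] total rel(tool) [-0.0001 -0.0001  0.0077]
[-0.001 -0.001  0.077]
```

Both pins have entered freely. Down to the seat.

step_arm(plan=[{"dx":0,"dy":0,"dz":0.04,"rx":0.0004,"ry":-0.0004,"rz":0,"claw":1},{"dx":0,"dy":0,"dz":0.03,"rx":0,"ry":0,"rz":0,"claw":1},{"dx":0,"dy":0,"dz":0.01,"rx":0,"ry":0,"rz":0,"claw":1},{"dx":0,"dy":0,"dz":0.005,"rx":0,"ry":0,"rz":0,"claw":1},{"dx":0,"dy":0,"dz":0,"rx":0,"ry":0,"rz":0,"claw":1}])

```text
time_s: 19.85
ee_pos: [0.5514, -0.2187, 0.0714]
eef_rot: [-3.141, -0.0, -2.864]
force: [-4.5, 1.4, 4.0]
grip_width: 0.0141
grip_force: 40.0
```

step_arm(plan=[{"dx":0,"dy":0,"dz":0.005,"rx":0,"ry":0,"rz":0,"claw":1},{"dx":0,"dy":0,"dz":0,"rx":0,"ry":0,"rz":0,"claw":1},{"dx":0,"dy":0,"dz":0,"rx":0,"ry":0,"rz":0,"claw":1}])

```text
time_s: 20.15
ee_pos: [0.5514, -0.2187, 0.0714]
eef_rot: [-3.141, 0.0, -2.864]
force: [-6.7, 3.4, 11.0]
grip_width: 0.0134
grip_force: 40.0
```

Flat and bottomed. Releasing and retracting straight up.

step_arm(plan=[{"dx":0,"dy":0,"dz":-0.005,"rx":0,"ry":0,"rz":0,"claw":0.8},{"dx":0,"dy":0,"dz":0,"rx":0,"ry":0,"rz":0,"claw":0.6},{"dx":0,"dy":0,"dz":0,"rx":0,"ry":0,"rz":0,"claw":0.5},{"dx":0,"dy":0,"dz":0,"rx":0,"ry":0,"rz":0,"claw":0.5},{"dx":0,"dy":0,"dz":-0.15,"rx":0,"ry":0,"rz":0,"claw":0.5},{"dx":0,"dy":0,"dz":-0.3,"rx":0,"ry":0,"rz":0,"claw":0.5},{"dx":0,"dy":0,"dz":-0.4,"rx":0,"ry":0,"rz":0,"claw":0.5},{"dx":0,"dy":0,"dz":-0.4,"rx":0,"ry":0,"rz":0,"claw":0.5},{"dx":0,"dy":0,"dz":0,"rx":0,"ry":0,"rz":0,"claw":0.5},{"dx":0,"dy":0,"dz":0,"rx":0,"ry":0,"rz":0,"claw":0.5}])

```text
time_s: 21.15
ee_pos: [0.5516, -0.2188, 0.1974]
eef_rot: [-3.14, 0.002, -2.864]
force: [0.5, -0.2, -0.2]
grip_width: 0.0471
grip_force: 0.0
```

Run:
```python
from h import *
c=shot("wrist"); W=pts(c); o=c["obs"]; print(o["time_s"],o["force"].round(1),o["grip_width"])
m=(abs(W[...,0]-.55)<.1)&(abs(W[...,1]+.22)<.1)&(abs(W[...,2]-.05)<.005)&(c["img"].mean(-1)>120); q=W[m]
print("plate top z",m.sum(),np.median(q[:,2]).round(4),"slopes",np.linalg.lstsq(np.c_[q[:,:2],np.ones(len(q))],q[:,2],rcond=None)[0].round(4))
s=shot("scene"); L=loc(0,pts(s)); 
m=(L[...,2]>60)&(L[...,2]<95)&(abs(L[...,0]-39)<30)&(abs(L[...,1]-101)<30); print("prop",m.sum(),np.nanpercentile(L[m],[2,50,98],0).round(1).tolist())
cv2.imwrite("pics/end.png",np.hstack([cv2.resize(a["img"][...,::-1],(400,300),interpolation=cv2.INTER_AREA) for a in(c,s)]))
```

```text
21.15 [ 0.5 -0.2 -0.2] 0.04707144472559572
plate top z 8590 0.0497 slopes [ 0.0004 -0.0006  0.0494]
prop 117 [[25.0, 88.0, 60.2], [52.8, 104.4, 71.3], [58.3, 119.6, 80.3]]
```

View pics/end.png

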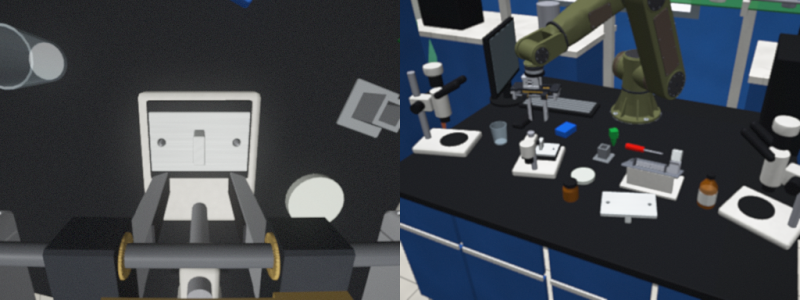

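The plate lies flat: its top is at z = 0.050 m and the pins show in both holes, at (161,142) and (237,142) in the left half. The prop still stands in the gap at (677,158) in the right half, and the other things look undisturbed.

```bash
python3 -c "
from h import *
print(hand_in())"
```

```text
the job is handed in; nothing more can be done
None
```

The job is handed in: the prop is fully home with the catch wedged open 9 mm, the plate lies flat on the microscope stage with both pins in its holes, and the robot touches nothing (about 21 s used).

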